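# Set the belt size on the green marking head

## Robot

A 7-joint arm with a two-finger parallel gripper is mounted at the origin on the work surface. World frame = base frame: x ahead of the robot, y to its left, z up, the work surface at z = 0. Lengths are in m, angles in rad, forces in N, time in s.
With the tool pointing down it reaches from about 0.425 to 0.875 m from the base axis. Payload 4.7 kg.
Tool frame: the origin (TCP) lies at the very end of the fingers, on their centre line; the grasp point (between the pads) lies 19 mm behind it; x points along the fingers, z is the direction in which the jaws open and shut, and the axes are right-handed (so a half turn about x gives the same grasp; the last joint's range is limited). The gripper opens to 87 mm and grips with 3 to 60 N. Pads are 19 mm wide; open, the fingers measure 117 mm over their backs; the gripper's body (75 mm by 190 mm) begins 51 mm behind the grasp point.
Start: joints at [-1.167, 0.321, -0.07, 1.45, 0.023, 1.371, -0.057], TCP at [0.247, 0.601, 0.223] pointing down, gripper open.
Joint ranges: [-2.86, 2.86], [-0.3, 2.09], [-1.38, 1.24], [0.06, 2.45], [-1.56, 4.7], [0.09, 2.05], [-2.69, 2.69]. Speed limits (rad/s): [2.57, 2.57, 3.14, 3.14, 3.14, 3.14, 3.14].

## Interface

Orientations are given as a rotation vector (axis times angle).
In Python, from bench import * gives the robot as it stands.
- The arm moves only by the shell command python3 -m handwheel 'ROWS' [OPENING] [FORCE]. ROWS is JSON, a list of rows, each an object with "xyz": the shift along the world's x, y, z in cm, a list of three; "angular": the turn, a rotation vector about the world's x, y, z in degrees, a list of three. A call has 1 to 5 rows; each row shifts and turns the pose as measured when the row begins; what a row does not reach is not made up. A row lasts 1/12 s, in which the tool goes at most 41.7 mm and 7.16 degrees, less where a joint would pass 70% of its speed; a pose out of reach is approached as far as the arm can. A call with a gripper value outside its range is refused whole. OPENING is the finger opening in cm, from 0 to 8.7, set as the call begins (- or left out, the last holds). The fingers move at their own pace and stop on an object; FORCE is the grip in N (left out, the last holds). Time passes only in rows, so rows that do not move let the fingers close. It gives the time, the measured TCP pose, the force and the opening at its end, in the units of the state.
- get_state(): the state, without advancing time (a new reading comes with each control period).
- get_image(name): name is "scene" or "top" or "wrist"; returns a dict with "pixels" (420x560x3 uint8, blue, green, red), "K" (3x3 intrinsics, pixels), "cam_to_world" (4x4, takes a point from camera to world coordinates). Camera axes: x right, y down, z forward; pixel columns grow to the right and rows downward; lengths in m; the calibration is good to about 2 mm. A picture is of the moment at which its call begins. There is no depth.
- close_job(): hands the job in, once; it reports no verdict.
The state is a dict: "time": time; "joint_positions": joint angles; "qd": joint speeds; "joint_torque": joint torques, N m; "position": TCP position; "tool_rot": TCP orientation; "ft_force": force on the tool from outside, world axes, zero at the start; "torque": the same for the moment, N m; "grip_width": opening from 0.0 (shut) to 1.0 (fully open).
Only numpy, scipy, OpenCV 4.12 (cv2) and the standard library are available. Lean on these libraries where they do the work, as an engineer would, in place of code of your own. Each camera call takes 0.05 s, during which the arm holds its last target.

## Task

The next batch of belts is size 4. On the green marking head, roll the knurled wheel by its edge until the 4 stands in the middle of the window, then let go of it. The red marking head is set to 7 for another job: leave its wheel on 7.

Things in the scene. Friction and masses are not known exactly. Their poses are not given: they have to be found in the camera images.
- green_head: Leather number stamp to set: green housing, bolted down. In mm, origin under the wheel's centre, on the table: knurled wheel of radius 52, y -13 to 13, axle along y at z 68, bare top edge at z 120, sprung (gives 6 downward, 1.8 N/mm after about 3 N); cover y 24 to 68, x -50 to 50, 112 high, 24 x 24 window on top at x 0, y 44; bracket y -34 to -26, x -20 to 20, 76 high; base 150 x 150 x 12.
- green_wheel (a joint): Wheel angle, rad. Digit in mid-window (between two white marks) = angle / 0.6283; 4 is at 2.513. Moving the wheel's top edge towards the head's +x raises it: 33 mm of edge per digit. About 1 N at the edge turns it; it stays where left; stops just outside 0 and 9. Starts between 0.6 and 1.75. Black digits on white, upright seen from the head's -x side.
- red_head: The other stamp, with a red housing: same sizes and origin, bolted down, not to be set. Both heads also have a nose beside the cover, y 68 to 97, x -23 to 23, 106 high, and nothing above their wheels.
- red_wheel (a joint): Angle of the red head's wheel, rad, read in the same way; it stands on 7, at about 4.4, and must stay there.

How it is judged:
By the outcome, as a careful person would: the job done as asked, in the order asked, and still so for the second after the job is handed in, with the robot touching nothing.
It also fails if it takes over 45 s, if anything falls off the work surface, if the arm or the gripper's body presses on something with over 40 N, if the wrist force passes 120 N, or if a joint passes its speed limit or range.

## Working session

There is one attempt and no reset: what is moved stays moved. The work goes in short steps, Python scripts to look and compute and a shell command to move; the robot and the scene stay as the last step left them, time stands still between calls to the robot, and variables do not carry over. Pictures are saved under pics/ and viewed, and the job is handed in when it is done.

```bash
mkdir -p pics; ls; cat > h.py <<'E'
from bench import *
import cv2, numpy as np
def snap(n,f):
    im=get_image(n); cv2.imwrite('pics/'+f+'.png',im['pixels']); np.savez('pics/'+f+'.npz',**im); return im
def load(f): return dict(np.load('pics/'+f+'.npz'))
def onplane(im,uv,z):
    T=im['cam_to_world']; d=T[:3,:3]@np.linalg.solve(im['K'],np.array([uv[0],uv[1],1.])); o=T[:3,3]
    return o+d*(z-o[2])/d[2]
E
python3 - <<'E'
from h import *
for n in ['scene','top','wrist']:
    im=snap(n,n+'0'); print(n,im['cam_to_world'].round(3).tolist())
s=get_state(); print(s['time'],s['position'],s['tool_rot'],s['ft_force'],s['grip_width'])
E
```

```text
pics
scene [[0.101, 0.665, -0.74, 1.027], [0.995, -0.054, 0.087, -0.062], [0.018, -0.745, -0.667, 0.529], [0.0, 0.0, 0.0, 1.0]]
top [[0.014, -0.987, 0.159, 0.423], [-1.0, -0.013, 0.006, 0.001], [-0.004, -0.159, -0.987, 0.745], [0.0, 0.0, 0.0, 1.0]]
wrist [[0.38, 0.896, 0.231, 0.184], [0.925, -0.368, -0.096, 0.627], [-0.001, 0.25, -0.968, 0.384], [0.0, 0.0, 0.0, 1.0]]
0.15 [0.24688402 0.60082347 0.22170903] [-0.9183726   1.36996368  0.91689496] [ 0.4702933  -0.36796496 -0.34038043] 1.0070287250533028
```

View pics/scene0.png

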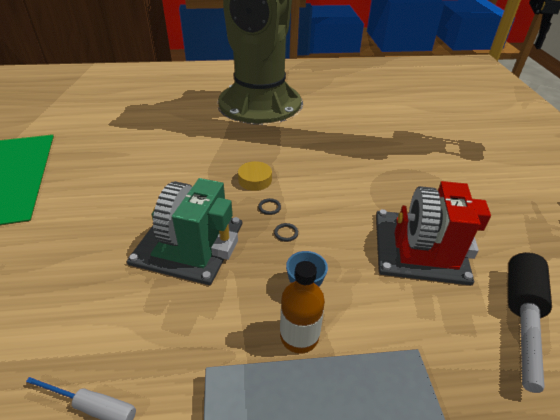

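View pics/top0.png

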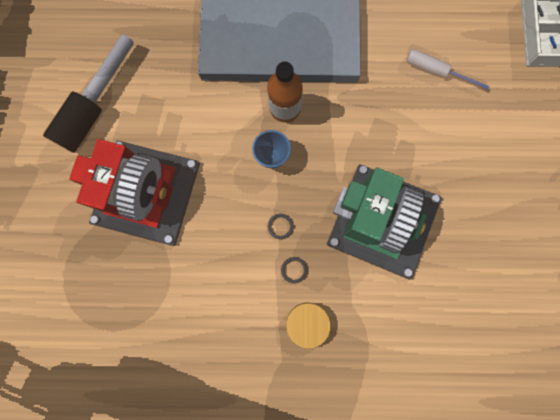

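View pics/wrist0.png

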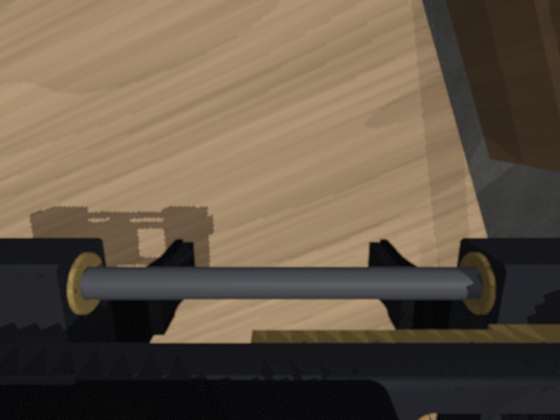

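```bash
python3 - <<'E'
from h import *
a=load('top0')['pixels']; b=load('scene0')['pixels']
cv2.imwrite('pics/z1.png',np.hstack([cv2.resize(a[155:285,320:450],(520,520),interpolation=2)]))
cv2.imwrite('pics/z2.png',cv2.resize(b[170:290,120:250],(650,600),interpolation=2))
E
```

```text
(no output)
```

View pics/z1.png

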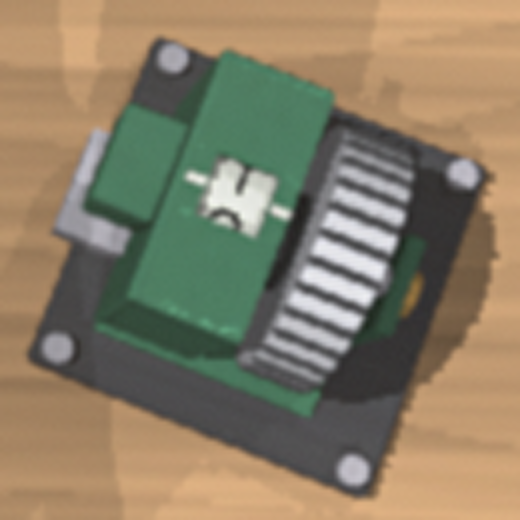

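View pics/z2.png

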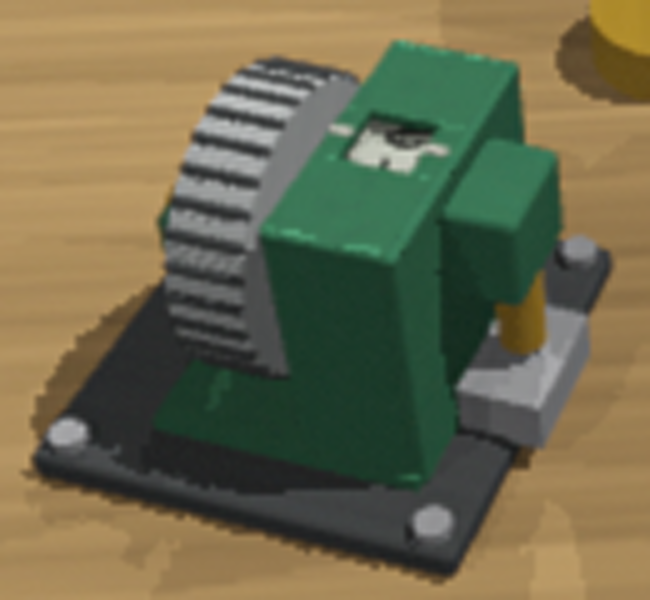

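```bash
cat >> h.py <<'E'
def ray(im,uv):
    T=im['cam_to_world']; d=T[:3,:3]@np.linalg.solve(im['K'],np.array([uv[0],uv[1],1.])); return T[:3,3],d/np.linalg.norm(d)
def tri(rs):
    A=np.zeros((3,3));b=np.zeros(3)
    for o,d in rs:
        P=np.eye(3)-np.outer(d,d);A+=P;b+=P@o
    p=np.linalg.solve(A,b); return p,[np.linalg.norm((np.eye(3)-np.outer(d,d))@(p-o)) for o,d in rs]
E
python3 - <<'E'
from h import *
t=load('top0'); s=load('scene0')
U=lambda p:(p[0]/4+320-.4,p[1]/4+155-.4)
V=lambda p:(p[0]/5+120-.4,p[1]/5+170-.4)
bt=np.array([onplane(t,U(p),.014) for p in [(172,57),(463,172),(57,347),(354,470)]]); print(bt.round(4), bt.mean(0))
ex=(bt[0]+bt[1]-bt[2]-bt[3]); print('yaw x',np.degrees(np.arctan2(ex[1],ex[0])))
ey=(bt[0]+bt[2]-bt[1]-bt[3]); print('yaw y',np.degrees(np.arctan2(ey[1],ey[0]))-90)
# scene<->top matches: cover top corners: far-left.. 
for n,a,b in [('cover +x -y',(333,93),(263,238)),('cover +x +y',(228,50),(392,265)),('bolt +x-y',(463,172),(68,433)),('bolt +x+y',(172,57),(433,522)),('nose +x+y',(130,103),(512,232)),('mark l',(192,178),(437,150)),('mark r',(281,212),(342,130)),('cover -x-y',(242,350),(395,42))]:
    p,e=tri([ray(t,U(a)),ray(s,V(b))]); print(n,p.round(4),np.round(e,4))
E
```

```text
[[ 0.5995 -0.1254  0.014 ]
 [ 0.5518 -0.2462  0.014 ]
 [ 0.4764 -0.0763  0.014 ]
 [ 0.4281 -0.197   0.014 ]] [ 0.51393813 -0.16121426  0.014     ]
yaw x -21.70180110860989
yaw y -21.69040753890019
cover +x -y [ 0.5637 -0.1666  0.109 ] [0.001 0.001]
cover +x +y [ 0.5793 -0.1282  0.1096] [0.0011 0.0011]
bolt +x-y [ 0.5513 -0.2444  0.0164] [0.0009 0.0009]
bolt +x+y [ 0.599  -0.1244  0.0161] [0.0006 0.0006]
nose +x+y [ 0.5604 -0.0935  0.1028] [0.0007 0.0007]
mark l [ 0.531  -0.1151  0.1118] [0.0001 0.0001]
mark r [ 0.519  -0.1458  0.112 ] [0.001 0.001]
cover -x-y [ 0.4694 -0.1318  0.1079] [0.0008 0.0008]
```

```bash
python3 - <<'E'
from h import *
from scipy.spatial.transform import Rotation as R
s=get_state(); print(R.from_rotvec(s['tool_rot']).as_matrix().round(3))
E
python3 -m handwheel '[{"xyz":[1.5,-4,1],"angular":[0,0,0]},{"xyz":[1.5,-4,0],"angular":[0,0,0]}]' 0 40
```

```text
[[-0.    -0.925  0.38 ]
 [-0.001  0.38   0.925]
 [-1.    -0.    -0.001]]
time: 0.32
position: [0.2693, 0.528, 0.2272]
tool_rot: [-0.927, 1.371, 0.93]
ft_force: [0.7, -0.3, 1.5]
grip_width: 0.919
```

```bash
for i in 1 2 3; do :; done
python3 -m handwheel '[{"xyz":[1.2,-4,0],"angular":[0,0,0]},{"xyz":[1.2,-4,0],"angular":[0,0,0]},{"xyz":[1.2,-4,0],"angular":[0,0,0]},{"xyz":[1.2,-4,0],"angular":[0,0,0]},{"xyz":[1.2,-4,0],"angular":[0,0,0]}]'
python3 -m handwheel '[{"xyz":[1.2,-4,0],"angular":[0,0,0]},{"xyz":[1.2,-4,0],"angular":[0,0,0]},{"xyz":[1.2,-4,0],"angular":[0,0,0]},{"xyz":[1.2,-4,0],"angular":[0,0,0]},{"xyz":[1.2,-4,0],"angular":[0,0,0]}]'
python3 -m handwheel '[{"xyz":[1.2,-4,0],"angular":[0,0,0]},{"xyz":[1.2,-4,0],"angular":[0,0,0]},{"xyz":[1.2,-4,0],"angular":[0,0,0]},{"xyz":[1.2,-4,0],"angular":[0,0,0]},{"xyz":[0,0,0],"angular":[0,0,0]}]'
```

```text
time: 0.73
position: [0.3273, 0.3257, 0.2242]
tool_rot: [-0.931, 1.373, 0.933]
ft_force: [1.0, -0.6, 0.7]
grip_width: 0.551
time: 1.15
position: [0.3843, 0.1254, 0.2235]
tool_rot: [-0.93, 1.372, 0.935]
ft_force: [1.0, 0.5, 0.5]
grip_width: 0.167
time: 1.57
position: [0.4307, -0.0433, 0.224]
tool_rot: [-0.923, 1.372, 0.925]
ft_force: [-0.6, -0.1, 0.8]
grip_width: 0.008
```

```bash

python3 -m handwheel '[{"xyz":[1.6,-3.1,0],"angular":[0,0,0]},{"xyz":[1.6,-3.1,-1],"angular":[0,0,0]},{"xyz":[1.6,-3.1,-2],"angular":[0,0,0]},{"xyz":[1.5,-3.1,-2],"angular":[0,0,0]},{"xyz":[0,0,0],"angular":[0,0,0]}]'
python3 - <<'E'
from h import *
for n in ['wrist','scene','top']: snap(n,n+'1')
print(get_state()['position'])
E
```

```text
time: 1.98
position: [0.4953, -0.1721, 0.173]
tool_rot: [-0.925, 1.368, 0.922]
ft_force: [-1.9, 0.6, -0.5]
grip_width: 0.005
[ 0.49598099 -0.16567077  0.17650916]
```

View pics/wrist1.png

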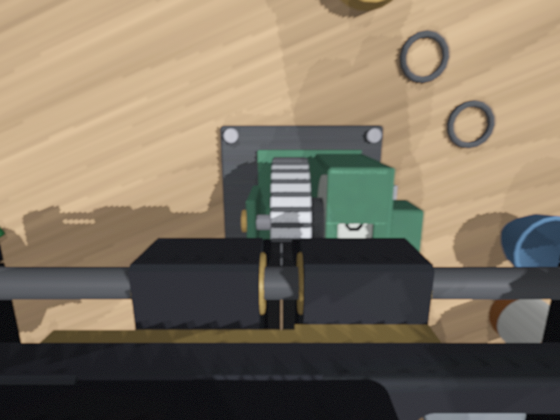

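View pics/scene1.png

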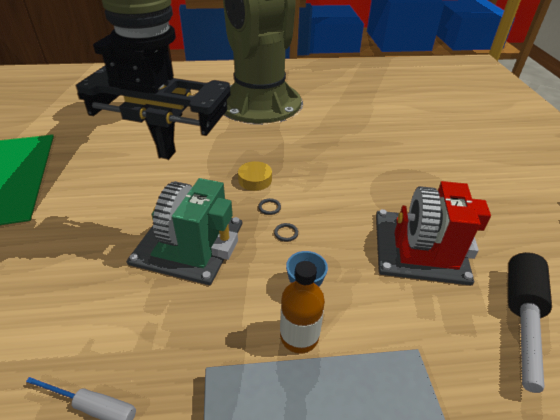

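View pics/top1.png

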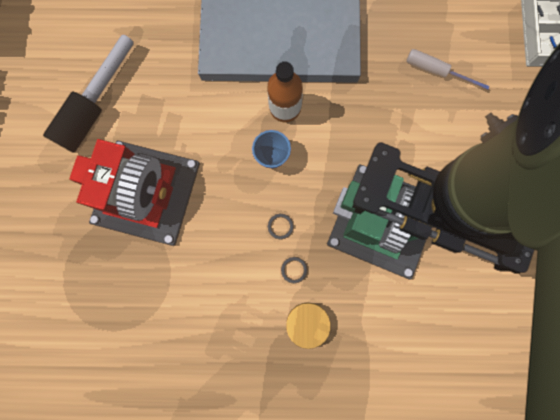

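```bash
cat >> h.py <<'E'
ex=np.array([.929,-.370,0]);ey=np.array([.370,.929,0]);O=np.array([.508,-.171,0])
def proj(im,p):
    T=np.linalg.inv(im['cam_to_world']); q=im['K']@(T[:3,:3]@p+T[:3,3]); return (q[:2]/q[2]).round(1)
def head(p): p=np.asarray(p)-O; return np.array([p@ex,p@ey,p[2]]).round(4)
E
python3 - <<'E'
from h import *
p=get_state()['position']; print(head(p))
w=load('wrist1');s=load('scene1')
print(proj(w,p),proj(s,p))
for c in [(-.03,-.013,.11),(-.03,.013,.11),(-.05,.024,.112),(-.05,.068,.112),(0,-.013,.12),(0,.013,.12)]:
    print(c,proj(w,O+c[0]*ex+c[1]*ey+np.array([0,0,c[2]])))
E
```

```text
[-0.0131  0.0005  0.1765]
[293.  259.4] [169.3 153.2]
(-0.03, -0.013, 0.11) [269.8 196.9]
(-0.03, 0.013, 0.11) [308.7 196.8]
(-0.05, 0.024, 0.112) [326.5 167.3]
(-0.05, 0.068, 0.112) [394.6 167.1]
(0, -0.013, 0.12) [269.8 244.5]
(0, 0.013, 0.12) [309.1 244.5]
```

```bash

python3 -m handwheel '[{"xyz":[-0.6,0.2,-2.5],"angular":[0,0,0]},{"xyz":[0,0,-2],"angular":[0,0,0]},{"xyz":[0,0,-0.5],"angular":[0,0,0]},{"xyz":[0,0,0],"angular":[0,0,0]}]'
python3 - <<'E'
from h import *
snap('wrist','wrist2'); s=get_state();print(head(s['position']),s['ft_force'])
E
```

```text
time: 2.47
position: [0.4922, -0.1566, 0.1296]
tool_rot: [-0.93, 1.344, 0.934]
ft_force: [-0.1, -0.5, -0.4]
grip_width: 0.007
[-0.0197  0.0078  0.1301] [0.76436857 0.21804828 0.20706684]
```

View pics/wrist2.png

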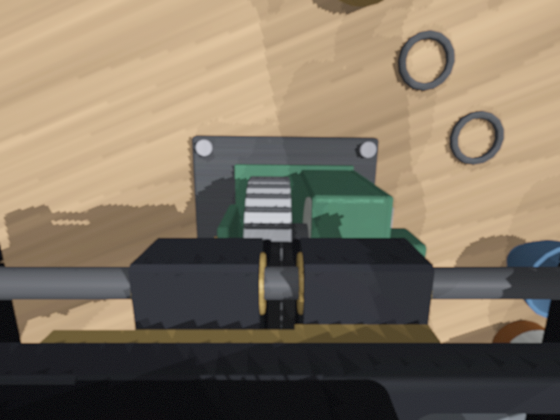

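```bash

python3 -m handwheel '[{"xyz":[-0.3,-0.8,0],"angular":[0,0,0]},{"xyz":[0,0,-0.5],"angular":[0,0,0]},{"xyz":[0,0,-0.4],"angular":[0,0,0]},{"xyz":[0,0,-0.3],"angular":[0,0,0]}]'
python3 - <<'E'
from h import *
s=get_state();print(head(s['position']),s['ft_force'])
E
```

```text
time: 2.85
position: [0.4926, -0.1642, 0.1225]
tool_rot: [-0.935, 1.333, 0.932]
ft_force: [0.2, -0.5, -0.2]
grip_width: 0.008
[-0.0169  0.0006  0.1225] [ 0.2358295  -0.52468432 -0.21503143]
```

```bash

python3 -m handwheel '[{"xyz":[0,0,-0.4],"angular":[0,0,0]},{"xyz":[0,0,-0.3],"angular":[0,0,0]}]'
python3 - <<'E'
from h import *
from scipy.spatial.transform import Rotation as R
s=get_state();print(head(s['position']),s['ft_force'],R.from_rotvec(s['tool_rot']).as_matrix().round(3))
E
```

```text
time: 3.02
position: [0.4932, -0.1644, 0.1159]
tool_rot: [-0.935, 1.332, 0.931]
ft_force: [-2.5, 0.2, 6.6]
grip_width: 0.003
[-0.0162  0.0007  0.1159] [-2.54642613  0.22392172  6.59080878] [[ 0.024 -0.934  0.356]
 [ 0.013  0.357  0.934]
 [-1.    -0.018  0.021]]
```

```bash

python3 -m handwheel '[{"xyz":[0.9,-0.36,0],"angular":[0,0,0]},{"xyz":[0.9,-0.36,0],"angular":[0,0,0]},{"xyz":[0.9,-0.36,0],"angular":[0,0,0]}]'
python3 - <<'E'
from h import *
snap('top','top3');snap('scene','scene3')
s=get_state();print(head(s['position']),s['ft_force'])
a=load('top3')['pixels']; b=load('scene3')['pixels']
cv2.imwrite('pics/z3.png',np.hstack([cv2.resize(b[170:290,120:250],(650,600),interpolation=2)]))
E
```

```text
time: 3.27
position: [0.5204, -0.1752, 0.1175]
tool_rot: [-0.933, 1.33, 0.932]
ft_force: [-0.9, 0.3, 6.3]
grip_width: 0.004
[0.0152 0.0006 0.1179] [ 2.8222586  -0.31579369  5.59465982]
```

View pics/z3.png

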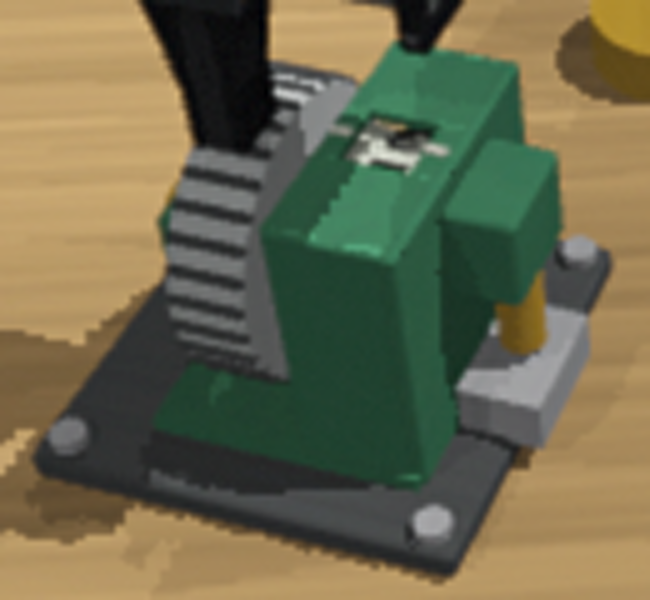

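View pics/top3.png

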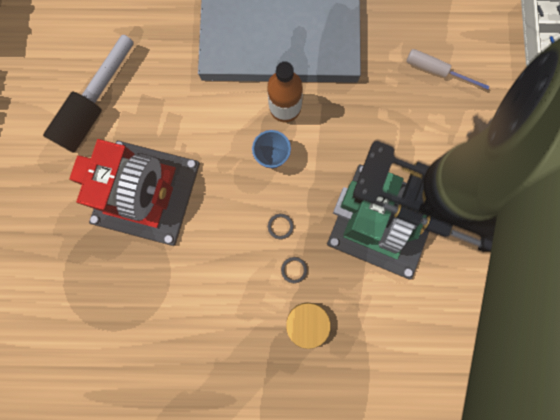

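```bash

python3 -m handwheel '[{"xyz":[0,0,2],"angular":[0,0,0]},{"xyz":[-1,0.4,2],"angular":[0,0,0]},{"xyz":[-3.5,1.4,0],"angular":[0,0,0]},{"xyz":[-3.5,1.4,0],"angular":[0,0,0]},{"xyz":[0,0,0],"angular":[0,0,0]}]'
python3 - <<'E'
from h import *
snap('top','top4');snap('scene','scene4');snap('wrist','wrist4')
s=get_state();print(head(s['position']),s['ft_force'])
a=load('top4')['pixels']; b=load('scene4')['pixels']
cv2.imwrite('pics/z4.png',np.hstack([cv2.resize(a[180:230,355:405],(400,400),interpolation=2),cv2.resize(b[180:220,175:225],(400,400),interpolation=2)]))
E
```

```text
time: 3.78
position: [0.4411, -0.1452, 0.1578]
tool_rot: [-0.937, 1.334, 0.925]
ft_force: [0.1, -0.4, -1.0]
grip_width: 0.011
[-0.0659 -0.0005  0.1583] [-0.01012021 -1.2691242  -0.03738818]
```

View pics/z4.png

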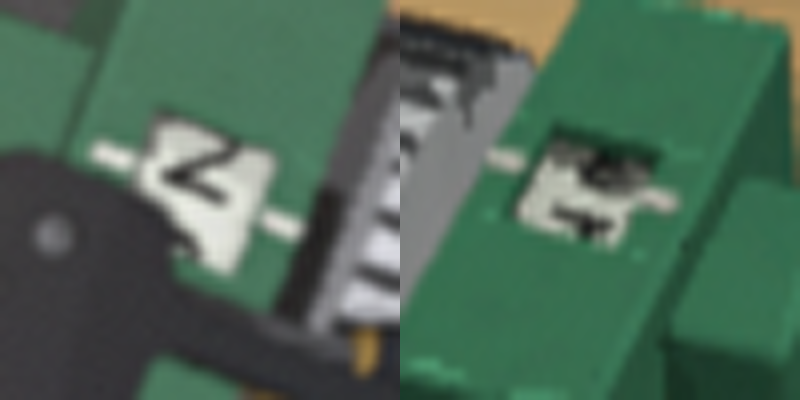

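View pics/wrist4.png

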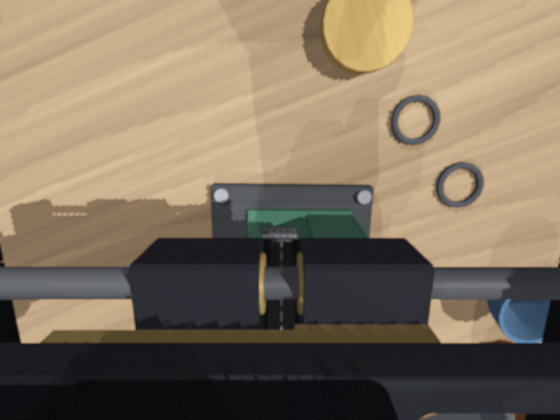

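```bash

python3 -m handwheel '[{"xyz":[2.1,-0.85,0],"angular":[0,0,0]},{"xyz":[2.0,-0.8,-1],"angular":[0,0,0]},{"xyz":[0,0,-1.2],"angular":[0,0,0]},{"xyz":[0,0,-0.6],"angular":[0,0,0]},{"xyz":[0,0,0],"angular":[0,0,0]}]'
python3 - <<'E'
from h import *
s=get_state();print(head(s['position']),s['ft_force'])
E
```

```text
time: 4.35
position: [0.4945, -0.1669, 0.1283]
tool_rot: [-0.949, 1.339, 0.915]
ft_force: [-1.6, 1.1, -0.6]
grip_width: 0.006
[-0.0141 -0.0012  0.1283] [-1.56906787  1.14027883 -0.60455224]
```

```bash

python3 -m handwheel '[{"xyz":[-0.7,0.3,0],"angular":[0,0,0]},{"xyz":[0,0,-0.6],"angular":[0,0,0]},{"xyz":[0,0,-0.5],"angular":[0,0,0]},{"xyz":[0,0,-0.3],"angular":[0,0,0]}]'
python3 - <<'E'
from h import *
s=get_state();print(head(s['position']),s['ft_force'])
E
```

```text
time: 4.68
position: [0.4877, -0.1644, 0.1142]
tool_rot: [-0.951, 1.341, 0.914]
ft_force: [-2.7, -0.4, 8.5]
grip_width: 0.005
[-0.0213 -0.0014  0.1142] [-2.67844909 -0.35250581  8.54138185]
```

```bash

python3 -m handwheel '[{"xyz":[0.9,-0.36,0.1],"angular":[0,0,0]},{"xyz":[0.9,-0.36,0],"angular":[0,0,0]},{"xyz":[0.9,-0.36,0],"angular":[0,0,0]},{"xyz":[0.8,-0.32,-0.05],"angular":[0,0,0]}]'
python3 - <<'E'
from h import *
s=get_state();print(head(s['position']),s['ft_force'])
E
python3 -m handwheel '[{"xyz":[0,0,2],"angular":[0,0,0]},{"xyz":[-1,0.4,2],"angular":[0,0,0]},{"xyz":[-3.5,1.4,0],"angular":[0,0,0]},{"xyz":[-3.5,1.4,0],"angular":[0,0,0]},{"xyz":[-1.5,0.6,0],"angular":[0,0,0]}]'
python3 - <<'E'
from h import *
snap('top','top5');snap('scene','scene5')
s=get_state();print(head(s['position']),s['ft_force'])
a=load('top5')['pixels']; b=load('scene5')['pixels']
cv2.imwrite('pics/z5.png',np.hstack([cv2.resize(a[180:230,355:405],(400,400),interpolation=2),cv2.resize(b[180:220,175:225],(400,400),interpolation=2)]))
E
```

```text
time: 5.02
position: [0.5238, -0.1788, 0.1185]
tool_rot: [-0.95, 1.334, 0.914]
ft_force: [-0.5, -0.4, 2.8]
grip_width: 0.005
[ 0.0175 -0.0014  0.1185] [-0.53564541 -0.42313706  2.79466688]
time: 5.43
position: [0.4302, -0.1428, 0.1592]
tool_rot: [-0.954, 1.339, 0.907]
ft_force: [0.5, 0.2, 0.2]
grip_width: 0.008
[-0.0823 -0.0017  0.1592] [ 0.22390507 -0.15593129 -0.36483033]
```

View pics/z5.png

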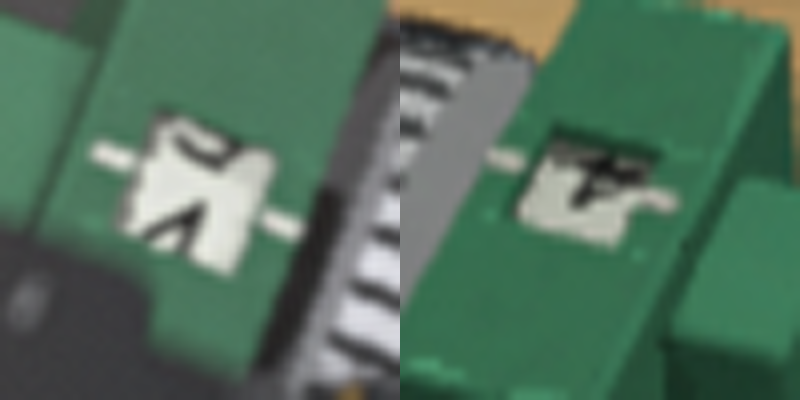

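```bash

python3 -m handwheel '[{"xyz":[2.5,-1,0],"angular":[0,0,0]},{"xyz":[2.3,-0.9,-0.5],"angular":[0,0,0]},{"xyz":[1,-0.4,-1.2],"angular":[0,0,0]},{"xyz":[0,0,-0.8],"angular":[0,0,0]},{"xyz":[0,0,-0.3],"angular":[0,0,0]}]'
python3 - <<'E'
from h import *
s=get_state();print(head(s['position']),s['ft_force'])
E
```

```text
time: 5.95
position: [0.4948, -0.1652, 0.1325]
tool_rot: [-0.958, 1.322, 0.907]
ft_force: [-0.7, -0.2, -0.9]
grip_width: 0.009
[-0.0144  0.0005  0.1325] [-0.67091434 -0.20224606 -0.87688466]
```

```bash

python3 -m handwheel '[{"xyz":[0.4,-0.2,-0.7],"angular":[0,0,0]},{"xyz":[0,0,-0.6],"angular":[0,0,0]},{"xyz":[0,0,-0.3],"angular":[0,0,0]},{"xyz":[0,0,0],"angular":[0,0,0]}]'
python3 - <<'E'
from h import *
s=get_state();print(head(s['position']),s['ft_force'])
E
```

```text
time: 6.28
position: [0.4988, -0.1673, 0.116]
tool_rot: [-0.958, 1.322, 0.907]
ft_force: [-1.6, 0.3, 8.8]
grip_width: 0.004
[-0.0099  0.      0.116 ] [-1.64138138  0.29117419  8.77799306]
```

```bash

python3 -m handwheel '[{"xyz":[0.55,-0.22,0],"angular":[0,0,0]},{"xyz":[0.55,-0.22,0],"angular":[0,0,0]},{"xyz":[0,0,0],"angular":[0,0,0]}]'
python3 - <<'E'
from h import *
s=get_state();print(head(s['position']),s['ft_force'])
E
python3 -m handwheel '[{"xyz":[0,0,2],"angular":[0,0,0]},{"xyz":[-1,0.4,2],"angular":[0,0,0]},{"xyz":[-3.5,1.4,0],"angular":[0,0,0]},{"xyz":[-3.5,1.4,0],"angular":[0,0,0]},{"xyz":[-1.5,0.6,0],"angular":[0,0,0]}]'
python3 - <<'E'
from h import *
snap('top','top6');snap('scene','scene6')
s=get_state();print(head(s['position']),s['ft_force'])
a=load('top6')['pixels']; b=load('scene6')['pixels']
cv2.imwrite('pics/z6.png',np.hstack([cv2.resize(a[180:230,355:405],(400,400),interpolation=2),cv2.resize(b[180:220,175:225],(400,400),interpolation=2)]))
E
```

```text
time: 6.53
position: [0.5103, -0.1719, 0.1188]
tool_rot: [-0.957, 1.318, 0.907]
ft_force: [0.4, -0.2, 4.5]
grip_width: 0.003
[0.0025 0.     0.1188] [ 0.43246377 -0.19554493  4.50358733]
time: 6.95
position: [0.4131, -0.1353, 0.1601]
tool_rot: [-0.96, 1.325, 0.9]
ft_force: [0.8, -0.6, -0.7]
grip_width: -0.0
[-0.1009 -0.0012  0.1599] [ 1.04266233e+00 -1.41626299e+00 -1.21068152e-03]
```

View pics/z6.png

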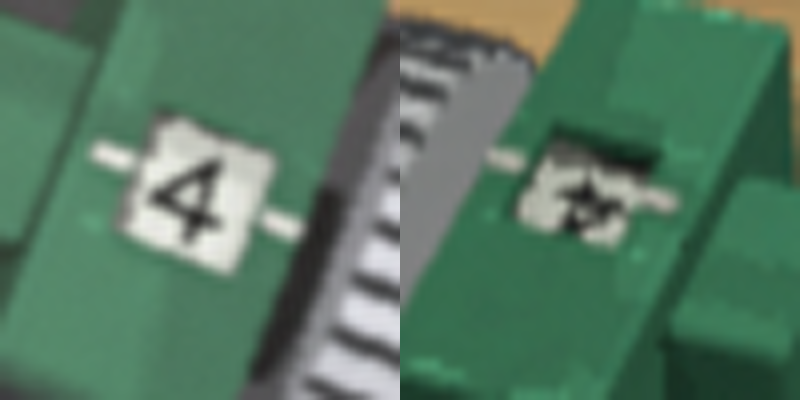

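```bash

python3 -m handwheel '[{"xyz":[0,0,3.5],"angular":[0,0,0]},{"xyz":[3,-1,1],"angular":[0,0,0]},{"xyz":[3.7,-1.4,0],"angular":[0,0,0]},{"xyz":[3.7,-1.4,0],"angular":[0,0,0]},{"xyz":[3,-1.2,0],"angular":[0,0,0]}]'
python3 -m handwheel '[{"xyz":[2,-0.8,0],"angular":[0,0,0]},{"xyz":[0,0,0],"angular":[0,0,0]},{"xyz":[0,0,0],"angular":[0,0,0]}]'
python3 - <<'E'
from h import *
w=snap('wrist','wrist7')
s=get_state();print(head(s['position']),head(w['cam_to_world'][:3,3]))
print(proj(w,O+.044*ey+np.array([0,0,.112])))
E
```

```text
time: 7.47
position: [0.5506, -0.1812, 0.2125]
tool_rot: [-0.961, 1.29, 0.91]
ft_force: [-0.2, 0.5, 0.7]
grip_width: 0.008
time: 7.72
position: [0.5787, -0.1927, 0.2108]
tool_rot: [-0.972, 1.297, 0.904]
ft_force: [-0.7, -0.9, -0.7]
grip_width: 0.001
[0.0733 0.0066 0.2108] [-0.0054  0.0005  0.3687]
[333.5 104.3]
```

View pics/wrist7.png

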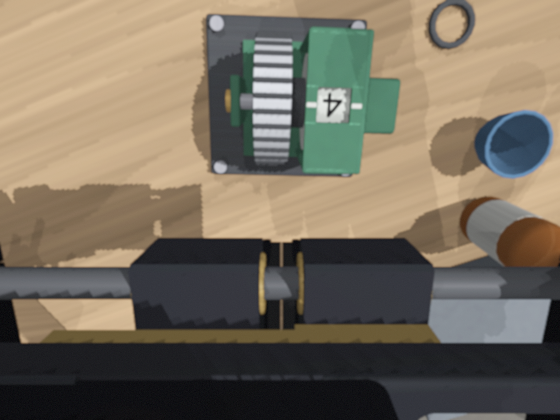

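```bash

python3 - <<'E'
from h import *
a=load('wrist7')['pixels'][80:130,300:370]
cv2.imwrite('pics/z7.png',cv2.resize(a,(770,550),interpolation=2))
g=a.max(2); 
# dark (digit) pixels inside window
sub=load('wrist7')['pixels'].max(2)[88:124,316:350]; 
for r,row in enumerate(sub): print(88+r,' '.join('%3d'%v for v in row[::2]))
E
```

```text
88 147 136 136 165 153 132 143 151 132 134 143 164 165 134 135 129 130
89 146 149 168 196 180 155 175 182 145 152 174 195 193 155 156 133 130
90 147 172 197 213 200 188 202 201 172 186 202 212 208 188 187 143 132
91 150 187 209 216 212 209 210 202 197 208 215 217 215 210 204 152 132
92 150 193 211 216 216 217 200 182 210 217 217 217 217 216 200 150 133
93 152 194 211 216 217 216 176 146 210 218 217 217 217 215 179 141 135
94 152 196 214 217 217 215 152 115 209 218 217 217 218 214 166 133 133
95 153 200 223 218 218 219 138 112 212 219 218 217 221 219 173 135 136
96 155 205 230 223 222 225 134 122 220 220 218 220 227 223 188 147 142
97 155 207 233 227 225 224 129 128 223 220 218 224 230 224 204 162 147
98 155 207 233 226 210 204 113 120 209 206 206 217 220 220 218 174 151
99 157 209 233 216 163 150  79  88 165 164 168 180 183 209 228 183 157
100 160 214 233 206 105  82  49  55  93  94  98 111 117 195 229 189 157
101 170 217 232 210 131 107  59  63  95  90  72  48  66 189 219 184 158
102 189 217 231 223 190 174  92 113 167 161 121  40  91 199 202 170 157
103 207 216 230 231 223 213 118 
[... 779 characters left out ...]
 218 183  52 110 192 215 215 217 218 211 157 137 118
115 176 208 211 211 213 177  69 153 206 213 211 213 213 209 153 134 110
116 181 208 209 210 210 183 122 184 210 210 210 210 210 207 151 133 109
117 182 208 208 208 209 196 174 201 209 209 209 209 209 205 151 133 110
118 183 207 207 208 208 205 200 207 208 208 208 208 207 202 149 134 112
119 181 206 207 206 207 207 206 207 207 207 207 207 201 186 142 133 113
120 178 202 202 203 204 204 202 201 205 205 203 205 190 156 134 131 112
121 169 187 189 191 192 193 186 187 196 195 190 196 174 134 130 128 112
122 157 162 164 168 170 170 158 161 175 172 164 175 159 129 129 127 122
123 150 147 148 150 151 150 144 145 153 151 144 152 147 137 136 134 136
```

View pics/z7.png

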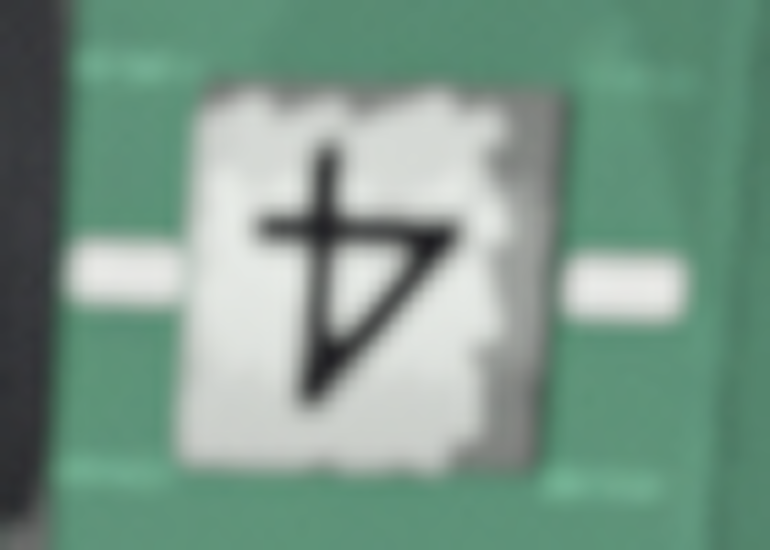

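```bash

python3 -m handwheel '[{"xyz":[0,0,2],"angular":[0,0,0]},{"xyz":[0,0,0],"angular":[0,0,0]},{"xyz":[0,0,0],"angular":[0,0,0]}]'
python3 - <<'E'
from h import *
t=snap('top','top8');t0=load('top0')
cv2.imwrite('pics/z8.png',np.hstack([cv2.resize(x['pixels'][135:245,65:205],(400,314),interpolation=2) for x in (t0,t)]))
print(head(get_state()['position']))
E
```

```text
time: 8.02
position: [0.5759, -0.1912, 0.2299]
tool_rot: [-0.97, 1.298, 0.908]
ft_force: [0.2, -0.1, -0.9]
grip_width: 0.002
[0.071  0.0062 0.2305]
```

View pics/z8.png

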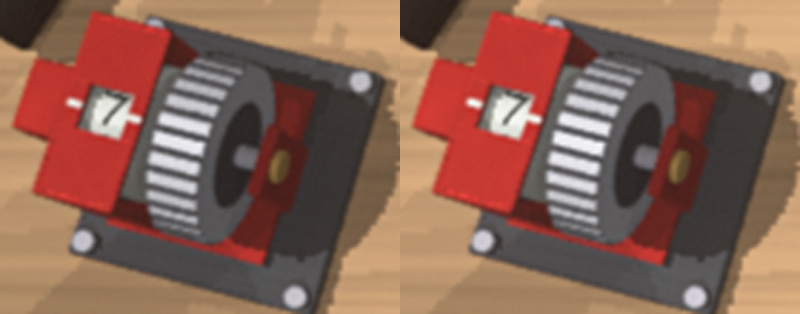

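The red wheel looks the same before and after, with its 7 in the window. The gripper hangs clear, about 11 cm above the wheel.

```bash
python3 -c "
from bench import *
print(close_job())"
```

```text
the job is handed in; nothing more can be done
None
```

The green marking head now shows 4 in the middle of its window, and the job is handed in. I rolled the wheel by its top edge with the closed fingertips, in three strokes of about 31, 39 and 12 mm. The highest press I read was about 9 N.

**Green wheel:** a wrist view from almost straight above put the middle of the 4 about 0.1 mm from the line between the two white marks. The two fixed cameras had made it look slightly low. I put that down to their slanted view of the recessed digit and did not correct for it.

**Red wheel:** I never touched it. The top view shows it unchanged, still on 7.

**At hand-in:** the arm was clear of everything, about 11 cm above the green wheel, at about 8 s on the clock. No check failed.

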